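Put the stray stopper with its kind and close that well

TASK

A stray bottle stopper stands on the front deck of the closure box. Without picking it up, push it along the deck into the well that holds stoppers of its own kind, then slide the box's blue cover fully home over that same well, leaving the other well open. Leave the stopper on the setting stand and the bottles, jar and label roll as they are.

Things in the scene. Friction and masses are not known exactly. Their poses are not given: they have to be found in the camera images.
- closure_box: Fixed aluminium box 200 (x) x 310 (y) x 75 mm high. Origin: centre of underside; x to its back, y along its length. Flat top = deck: front strip x -100 to -12 mm, no lip; solid middle, y within 54, under the parked cover. Two wells 92 x 92 mm, 59 deep above their mats, centred at x 34, y +100 and -100, flush with the deck. Cover channel at the back, x 86 to 100, 12 mm above the deck.
- cover (a joint): Blue sliding cover, sheet 102 (x) x 106 (y) x 5 mm, underside 3 mm above the deck, sliding along the box's y. In m: 0 = parked midway between the wells (starts within 0.02 of it), +0.1 = at the stop over the +y well, -0.1 = at the stop over the -y well. Friction about 1.5 N; stays where left.
- cover_grip (a point): Middle of the top of the cover's ridge, a bar 50 (along the box's x) x 14 (along y) mm standing 22 mm above the sheet, at the sheet's centre; this point is 105 mm above the table.
- mat_wide: Pale grey mat 88 x 88 x 12 mm, fixed on the floor of the well that holds the wide-headed stoppers (two loose ones standing in the well's back half). Which well that is varies. Origin: centre of its underside, 4 mm above the table; axes parallel to the box's.
- mat_slim: The same mat in the other well, which holds the slim-headed stoppers (three loose ones standing in the back half). Origin as for mat_wide.
- stopper_wide: Wide stopper: head 34 mm across and 10 mm thick, shank 19 mm across and 18 mm long, 28 mm overall. Dark wooden head, cork shank; stands head down, loose, about 20 g. Origin: centre of the head's flat end (underside as it stands); z along the shank. One of the two named stoppers starts on the box's front deck, the other on the setting stand; which is which varies.
- stopper_slim: Slim stopper: head 22 mm across and 10 mm thick, shank 16 mm across and 24 mm long, 34 mm overall. Dark wooden head, cork shank; stands head down, loose, about 20 g. Origin: centre of the head's flat end (underside as it stands); z along the shank. One of the two named stoppers starts on the box's front deck, the other on the setting stand; which is which varies.
- setting_stand: Steel setting stand fixed to the table, left or right of the box: 70 x 70 mm foot, round column, 60 x 60 mm top 75 mm above the table. One stopper stands on it as the line's setting sample and is to be left there. Origin: centre of its underside.
- bottle_a: Empty clear glass bottle, 70 mm across, 160 mm high, standing loose at one side. Origin: centre of its underside. A bystander.
- bottle_b: Full amber bottle, 70 mm across, 160 mm high, standing loose at the other side. Origin: centre of its underside. A bystander.
- label_roll: Roll of labels, 96 mm across, 60 mm high, loose, on the other side of the box from the setting stand. Origin: centre of its underside. A bystander.
- jar: Small jar, 60 mm across, 70 mm high, loose, near the robot's left. Origin: centre of its underside. A bystander.

How it is judged:
At the end, for the whole second after the job is handed in: The stray stopper rests, any way up, in the well of its kind (within 46 mm of the mat's centre in x and y, origin below 68 mm); the cover is within 7 mm of centred over that well; the other stopper still stands upright on the setting stand, within 30 mm of its middle (((x of stopper_wide in the frame of mat_wide between -0.046 and 0.046 m and y of stopper_wide in the frame of mat_wide between -0.046 and 0.046 m and height (world z) of stopper_wide below 0.068 m and horizontal distance between stopper_slim and setting_stand below 0.03 m and height (world z) of stopper_slim above 0.065 m and angle between stopper_slim's own z axis and vertical below 0.2 rad and y of cover_grip in the frame of mat_wide between -0.007 and 0.007 m and linear speed of each of stopper_wide, stopper_slim below 0.02 m/s) or (x of stopper_slim in the frame of mat_slim between -0.046 and 0.046 m and y of stopper_slim in the frame of mat_slim between -0.046 and 0.046 m and height (world z) of stopper_slim below 0.068 m and horizontal distance between stopper_wide and setting_stand below 0.03 m and height (world z) of stopper_wide above 0.065 m and angle between stopper_wide's own z axis and vertical below 0.2 rad and y of cover_grip in the frame of mat_slim between -0.007 and 0.007 m and linear speed of each of stopper_slim, stopper_wide below 0.02 m/s))); the robot touches nothing.
It fails at once if a bottle, the jar or the label roll is moved by more than 30 mm (distance of any of bottle_a, bottle_b, label_roll, jar from where it was at the start of the episode above 0.03 m).
It fails at once if the stopper on the setting stand or on the deck falls to the table outside the wells ((height (world z) of stopper_wide below 0.06 m and (x of stopper_wide in the frame of closure_box above 0.11 m or x of stopper_wide in the frame of closure_box below -0.11 m or y of stopper_wide in the frame of closure_box above 0.165 m or y of stopper_wide in the frame of closure_box below -0.165 m)) or (height (world z) of stopper_slim below 0.06 m and (x of stopper_slim in the frame of closure_box above 0.11 m or x of stopper_slim in the frame of closure_box below -0.11 m or y of stopper_slim in the frame of closure_box above 0.165 m or y of stopper_slim in the frame of closure_box below -0.165 m))).
It fails at once if a named stopper is lifted clear of the deck or the stand (its origin more than 30 mm above it) (height (world z) of any of stopper_wide, stopper_slim above 0.105 m).
It also fails if it takes over 58 s, if anything falls off the work surface, if the arm or the gripper's body presses on something with over 40 N, if the wrist force passes 120 N, or if a joint passes its speed limit or range.

ROBOT

A 6-joint arm with a two-finger parallel gripper is mounted at the origin on the work surface. World frame = base frame: x ahead of the robot, y to its left, z up, the work surface at z = 0. Lengths are in m, angles in rad, forces in N, time in s.
With the tool pointing down it reaches from about 0.35 to 0.85 m from the base axis. Payload 8.1 kg.
Tool frame: the origin (TCP) lies between the finger pads; the fingertips stand 11 mm ahead of it and the grasp point (between the pads) lies 8 mm behind it (tips_ahead is the z of the fingertips in the tool frame, in m); z points along the fingers, y is the line along which they close (so a half turn about z gives the same grasp; the last joint's range is limited). The gripper opens to 93 mm and grips with 3 to 60 N. Pads are 15 mm wide; open, the fingers measure 128 mm over their backs; the gripper's body (75 mm by 188 mm) begins 65 mm behind the grasp point.
Start: joints at [-1.292, 0.13, 1.488, -0, 1.523, -0.085], TCP at [0.214, -0.561, 0.23] pointing down, gripper open.
Joint ranges: [-2.96, 2.96], [-0.89, 2.26], [0.02, 2.5], [-1.34, 4.48], [0, 2.73], [-2.66, 2.66]. Speed limits (rad/s): [2.39, 2.39, 2.79, 3.14, 3.14, 3.14].

INTERFACE

Orientations are given as a rotation vector (axis times angle).
In Python, from plant import read_state, read_camera, close_job, tips_ahead gives the robot as it stands. The module is installed in compiled form; this text tells all that it offers.
- The arm moves only by the tool move_arm, never from a script. Its argument "plan" is a list of rows, each a list of 7 numbers: the turn, a rotation vector about the tool's x, y, z in units of 6 degrees (1.0 is 6 degrees), then the shift along the tool's x, y, z in units of 25 mm (1.0 is 25 mm), then the finger opening in mm, from 0 to 93. A call has exactly 10 rows; each row shifts and turns the commanded pose from where the row before left it, along the tool's axes as they then stand; what a row does not reach is not made up. A row lasts 1/10 s, in which the tool goes at most 50 mm and 8.59 degrees, less where a joint would pass 70% of its speed; a pose out of reach is approached as far as the arm can. A call is refused whole if a number of a shift passes 1 or a number of a turn 1, either way. A call with a gripper value outside its range is refused whole. The fingers move at their own pace and stop on an object; "force" is the grip in N (left out, the last holds). Time passes only in rows, so rows that do not move let the fingers close, or fill a call up. It gives the time, the measured TCP pose, the force, the opening and the grip force at its end, in the units of the state.
- read_state(): the state, without advancing time (a new reading comes with each control period).
- read_camera(name): name is "scene" or "top"; returns a dict with "frame" (420x560x3 uint8, red, green, blue), "z_map" (420x560 float32, m along the optical axis (not along the pixel's ray), 0 where there is no reading), "fx", "fy", "cx", "cy" (pixels), "rvec" (rotation vector, rad) and "tvec" (3), from world to camera coordinates, as OpenCV has them. Camera axes: x right, y down, z forward; pixel columns grow to the right and rows downward; lengths in m; the calibration is good to about 2 mm. A picture is of the moment at which its call begins.
- close_job(): hands the job in; it is judged then, once.
The state is a dict: "t": time; "q": joint angles; "dq": joint speeds; "joint_torque": joint torques, N m; "tool_pos": TCP position; "orientation": TCP orientation; "force": force on the tool from outside, world axes, zero at the start; "wrist_torque": the same for the moment, N m; "opening": finger opening in m; "gripper_force": force on a finger pad.
Only numpy, scipy, OpenCV 4.12 (cv2) and the standard library are available. Lean on these libraries where they do the work, as an engineer would, in place of code of your own. Each camera call takes 0.05 s, during which the arm holds its last target. There are 200 camera calls.

## Working session

There is one attempt and no reset: what is moved stays moved. The work goes in short steps, Python scripts to look and compute and a tool call to move; the robot and the scene stay as the last step left them, time stands still between calls to the robot, and variables do not carry over. Pictures are saved under pics/ and viewed, at most 10 in all, crops included, and the job is handed in when it is done.

Besides the shell and the picture viewer there is one more tool, called after ">>>" as name(argument=value, ...) on one line, values as JSON. move_arm: Moves the arm, as the interface text tells. Its arguments: {"type":"object","properties":{"plan":{"type":"array","items":{"type":"array","items":{"type":"number"}}},"force":{"type":"number"}},"required":["plan"]}

```bash
mkdir -p pics; cat > h.py <<'E'
import numpy as np, cv2
from plant import *
def cam(n):
    c=read_camera(n); R=cv2.Rodrigues(np.array(c["rvec"],float))[0]; c["R"]=R; c["C"]=-R.T@np.array(c["tvec"],float).ravel(); return c
def cloud(c):
    z=c["z_map"]; v,u=np.indices(z.shape)
    p=np.stack([(u-c["cx"])/c["fx"]*z,(v-c["cy"])/c["fy"]*z,z],-1)
    w=(p-np.array(c["tvec"],float).ravel())@c["R"]; w[z==0]=np.nan; return w
def ray(c,u,v,h):
    d=c["R"].T@np.array([(u-c["cx"])/c["fx"],(v-c["cy"])/c["fy"],1.]); return c["C"]+d*(h-c["C"][2])/d[2]
def save(c,n): cv2.imwrite("pics/"+n,c["frame"][:,:,::-1])
E
python3 - <<'E'
from h import *
for n in("scene","top"):
    c=cam(n); save(c,n+"0.png"); np.savez(n+"0.npz",w=cloud(c),f=c["frame"]); print(n,c["C"],c["R"][2])
s=read_state(); print(s["t"],s["tool_pos"],s["orientation"],tips_ahead)
E
```

```text
scene [1.37951862 0.38836715 0.69301276] [-0.79413704 -0.34166512 -0.50260452]
top [ 0.37460727 -0.02356565  1.16944126] [ 0.09774915  0.03453415 -0.99461173]
0.1 [ 0.2133812  -0.56023719  0.22869032] [-3.08811606e+00 -5.67944912e-01  2.60317643e-04] 0.011
```

View pics/scene0.png

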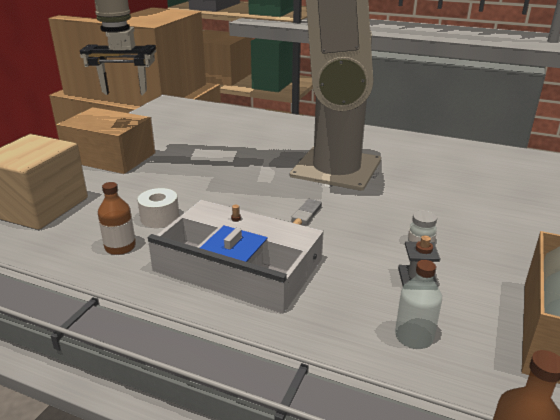

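View pics/top0.png

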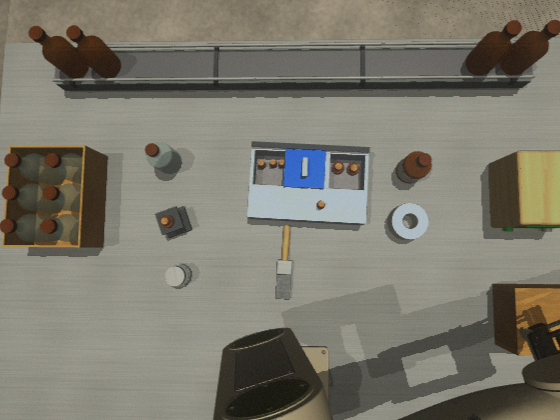

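The scene view shows the box with the blue cover near (235,243) and the stray stopper at (236,212). In the top view, the three-stopper (slim) well is on the left (+y) at about (270,170), and the two-stopper (wide) well is on the right (-y) at about (347,172). The stray stopper is at (321,204) and the stand at (172,221). Next I'll measure these and zoom in on the stopper.

```bash
python3 - <<'E'
from h import *
d=np.load("top0.npz"); w=d["w"]; f=d["f"]
roi=np.zeros(w.shape[:2],bool); roi[135:235,235:385]=1
hsv=cv2.cvtColor(f,cv2.COLOR_RGB2HSV)
deck=roi&(abs(w[...,2]-.075)<.006)&(hsv[...,1]<90)
p=w[deck]; print("deck z",np.median(p[:,2]),len(p))
r=cv2.minAreaRect((w[roi&(w[...,2]>.068)&(w[...,2]<.1)][:,:2]*1000).astype(np.float32)); print("box rect",r,cv2.boxPoints(r))
blue=roi&(hsv[...,0]>105)&(hsv[...,0]<130)&(hsv[...,1]>150)
rb=cv2.minAreaRect((w[blue&(w[...,2]<.09)][:,:2]*1000).astype(np.float32)); print("blue",rb,np.nanmedian(w[blue],0))
hi=roi&(w[...,2]>.085)
n,l,st,ce=cv2.connectedComponentsWithStats(hi.astype(np.uint8))
for i in range(1,n):
  q=w[l==i]; 
  if len(q)>5: print(st[i],q.mean(0).round(4),q.min(0).round(4),q.max(0).round(4))
b=cv2.resize(f[140:230,240:380],None,fx=5,fy=5,interpolation=cv2.INTER_CUBIC)
cv2.imwrite("pics/crop.png",b[:,:,::-1])
s=np.load("scene0.npz"); W=s["w"]
a=cv2.resize(s["f"][195:265,145:330],None,fx=4,fy=4,interpolation=cv2.INTER_CUBIC)
st=cv2.resize(s["f"][200:300,380:460],None,fx=2.8,fy=2.8,interpolation=cv2.INTER_CUBIC)
im=np.zeros((600,740,3),np.uint8); im[:280]=a; im[300:580,:224]=st; cv2.imwrite("pics/crop2.png",im[:,:,::-1])
# bystanders: extents
for nm,(u0,v0,u1,v1) in dict(roll=(388,200,432,242),bottleR=(395,145,435,190),bottleL=(140,140,185,175),stand=(155,205,195,240)).items():
  q=w[v0:v1,u0:u1].reshape(-1,3); q=q[q[:,2]>.04]; print(nm,np.median(q,0).round(3),q.min(0).round(3),q.max(0).round(3))
E
```

```text
deck z 0.0745648739427031 4544
box rect ((544.8370361328125, -52.492462158203125), (310.41131591796875, 201.36705017089844), 86.96444702148438) [[ 436.07578  -202.14859 ]
 [ 637.1603   -212.8121  ]
 [ 653.59827    97.163666]
 [ 452.5138    107.82718 ]]
blue ((580.4985961914062, -43.13126754760742), (105.17842102050781, 101.07481384277344), 87.12181091308594) [ 0.57997468 -0.04296401  0.08252609]
[251 141 119  12 509] [ 0.6369 -0.0572  0.0872] [ 0.6222 -0.2122  0.085 ] [0.6519 0.0967 0.0925]
[297 155  12  24 125] [ 0.5797 -0.0423  0.1017] [ 0.5533 -0.0534  0.085 ] [ 0.614  -0.0248  0.111 ]
[291 162   5   4   6] [ 0.5911 -0.0151  0.0862] [ 0.5878 -0.0195  0.0852] [ 0.5958 -0.0091  0.0882]
[310 178   5   5   7] [ 0.5481 -0.0646  0.086 ] [ 0.5427 -0.069   0.0851] [ 0.5534 -0.0587  0.0873]
[317 201   8   8  43] [ 0.4833 -0.0842  0.1035] [ 0.475  -0.0948  0.0851] [ 0.491  -0.0766  0.1129]
roll [ 0.445 -0.318  0.059] [ 0.398 -0.365  0.04 ] [ 0.492 -0.271  0.069]
bottleR [ 0.579 -0.319  0.11 ] [ 0.552 -0.363  0.04 ] [ 0.622 -0.296  0.164]
bottleL [0.604 0.325 0.11 ] [0.578 0.302 0.04 ] [0.646 0.369 0.165]
stand [0.442 0.31  0.076] [0.406 0.276 0.068] [0.48  0.35  0.109]
```

View pics/crop.png

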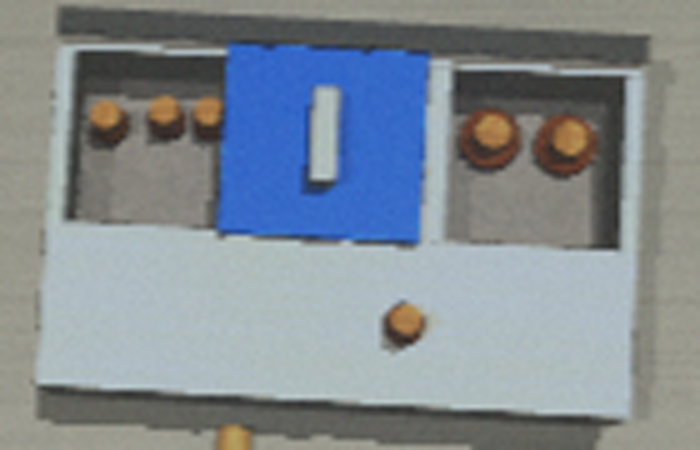

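View pics/crop2.png

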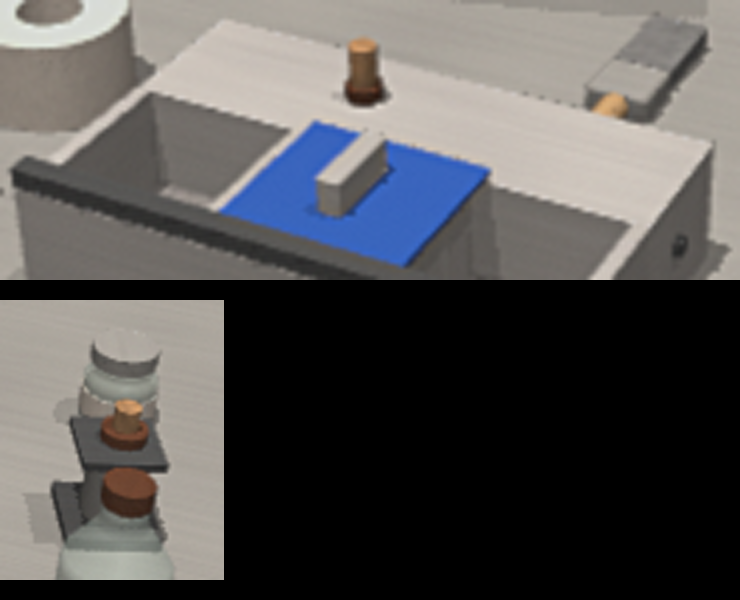

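The stray stopper is the slim one: its head is narrow and its top is at about 109 mm. The wide one is on the stand. The target is therefore the three-stopper well on the +y side. I'll refine the stopper position with a ray, and in the same step turn the tool for the first push. The fingers go to 14 mm apart so the head nests between the tips.

```bash
cat >> h.py <<'E'
O=np.array([.5448,-.0525]); A=np.radians(-3.03)
E2=np.array([[np.cos(A),-np.sin(A)],[np.sin(A),np.cos(A)]])
b2w=lambda x,y: O+E2@np.array([x,y])/1000
w2b=lambda p: (E2.T@(np.array(p[:2])-O))*1000
def go(x,y,z,yaw):  # box mm target, z m; prints units in the tool frame after the turn
    s=read_state(); R=cv2.Rodrigues(np.array(s["orientation"],float))[0]
    cy=np.degrees(np.arctan2(R[1,0],R[0,0])); a=np.radians(yaw)
    t=np.r_[b2w(x,y),z]-s["tool_pos"]
    ex=np.array([np.cos(a),np.sin(a),0]); ey=np.array([np.sin(a),-np.cos(a),0])
    print("t",s["t"],"tcp",np.round(s["tool_pos"],4),"box",w2b(s["tool_pos"]).round(1),"yaw",cy.round(2),"tilt",R[:,2].round(4),"F",np.round(s["force"],1))
    print("turn z units",round(-(yaw-cy)/6,2),"shift units",np.round([t@ex/.025,t@ey/.025,-t[2]/.025],2))
E
python3 - <<'E'
from h import *
c=cam("top")
hsv=cv2.cvtColor(c["frame"],cv2.COLOR_RGB2HSV)
m=(hsv[...,1]>90)&(hsv[...,0]<25); m[:198]=0;m[212:]=0;m[:,:310]=0;m[:,332:]=0
v,u=np.nonzero(m); br=hsv[...,2][m]; k=br>np.percentile(br,45)
print(len(u),u.mean(),v.mean(),u[k].mean(),v[k].mean(),[w2b(ray(c,u[k].mean(),v[k].mean(),.109))])
go(-60,-80,.12,86.97)
E
```

```text
36 320.9166666666667 203.75 321.05 203.1 [array([-57.50819739, -36.44063851])]
t 0.15 tcp [ 0.2134 -0.5603  0.2289] box [-304.1 -524.6] yaw 20.85 tilt [-4.0e-04  1.3e-03 -1.0e+00] F [-0.5  0.4 -0. ]
turn z units -11.02 shift units [17.79  9.76  4.35]
```

>>> move_arm(plan=[[0, 0, -1, 0, 0, 0, 14], [0, 0, -1, 0, 0, 0, 14], [0, 0, -1, 0, 0, 0, 14], [0, 0, -1, 0, 0, 0, 14], [0, 0, -1, 0, 0, 0, 14], [0, 0, -1, 0, 0, 0, 14], [0, 0, -1, 0, 0, 0, 14], [0, 0, -1, 0, 0, 0, 14], [0, 0, -1, 0, 0, 0, 14], [0, 0, -1, 0, 0, 0, 14]])

```text
t: 1.15
tool_pos: [0.2134, -0.5605, 0.2292]
orientation: [-2.387, -2.042, -0.001]
force: [0.3, 0.1, 0.4]
opening: 0.0176
gripper_force: 0.0
```

```bash
python3 -c "
from h import *
go(-60,-80,.23,86.97)"
```

```text
t 1.15 tcp [ 0.2134 -0.5605  0.2292] box [-304.1 -524.8] yaw 81.09 tilt [-2.e-04  8.e-04 -1.e+00] F [0.3 0.1 0.4]
turn z units -0.98 shift units [17.79  9.76 -0.03]
```

>>> move_arm(plan=[[0, 0, -1, 0, 0, 0, 14], [0, 0, 0, 0.95, 0.55, 0, 14], [0, 0, 0, 0.95, 0.55, 0, 14], [0, 0, 0, 0.95, 0.55, 0, 14], [0, 0, 0, 0.95, 0.55, 0, 14], [0, 0, 0, 0.95, 0.55, 0, 14], [0, 0, 0, 0.95, 0.55, 0, 14], [0, 0, 0, 0.95, 0.55, 0, 14], [0, 0, 0, 0.95, 0.55, 0, 14], [0, 0, 0, 0.95, 0.55, 0, 14]])

```text
t: 2.15
tool_pos: [0.3492, -0.353, 0.2294]
orientation: [-2.282, -2.159, -0.0]
force: [-0.2, 0.4, 0.3]
opening: 0.0139
gripper_force: 0.0
```

>>> move_arm(plan=[[0, 0, 0, 0.95, 0.55, 0, 14], [0, 0, 0, 0.95, 0.55, 0, 14], [0, 0, 0, 0.95, 0.55, 0, 14], [0, 0, 0, 0.95, 0.55, 0, 14], [0, 0, 0, 0.95, 0.55, 0, 14], [0, 0, 0, 0.95, 0.55, 0, 14], [0, 0, 0, 0.95, 0.55, 0, 14], [0, 0, 0, 0.95, 0.55, 0, 14], [0, 0, 0, 0.95, 0.5, 0, 14], [0, 0, 0, 0, 0, 0, 14]])

```text
t: 3.15
tool_pos: [0.4838, -0.145, 0.2293]
orientation: [-2.278, -2.162, -0.001]
force: [-0.6, 0.7, -0.5]
opening: 0.0138
gripper_force: 0.0
```

```bash
python3 -c "
from h import *
go(-58,-80,.0905,86.97)"
```

```text
t 3.15 tcp [ 0.4838 -0.145   0.2293] box [-56.  -95.6] yaw 87.02 tilt [-1.0e-04  1.2e-03 -1.0e+00] F [-0.6  0.7 -0.5]
turn z units 0.01 shift units [ 0.62 -0.08  5.55]
```

>>> move_arm(plan=[[0, 0, 0, 0.4, -0.08, 0.7, 14], [0, 0, 0, 0, 0, 0.7, 14], [0, 0, 0, 0, 0, 0.7, 14], [0, 0, 0, 0, 0, 0.7, 14], [0, 0, 0, 0, 0, 0.7, 14], [0, 0, 0, 0, 0, 0.7, 14], [0, 0, 0, 0, 0, 0.7, 14], [0, 0, 0, 0, 0, 0.45, 14], [0, 0, 0, 0, 0, 0.2, 14], [0, 0, 0, 0, 0, 0, 14]])

```text
t: 4.15
tool_pos: [0.481, -0.1375, 0.0904]
orientation: [-2.281, -2.158, 0.001]
force: [-0.7, 0.3, 0.3]
opening: 0.0139
gripper_force: 0.0
```

```bash
python3 - <<'E'
from h import *
go(-58,82,.0905,86.97)
c=cam("scene"); f=cv2.resize(c["frame"][150:290,140:340],None,fx=4,fy=4,interpolation=cv2.INTER_CUBIC); cv2.imwrite("pics/s1.png",f[:,:,::-1])
E
```

```text
t 4.15 tcp [ 0.481  -0.1375  0.0904] box [-59.3 -88.2] yaw 86.83 tilt [-1.1e-03  4.0e-04 -1.0e+00] F [-0.7  0.3  0.3]
turn z units -0.02 shift units [ 6.81  0.05 -0.01]
```

View pics/s1.png

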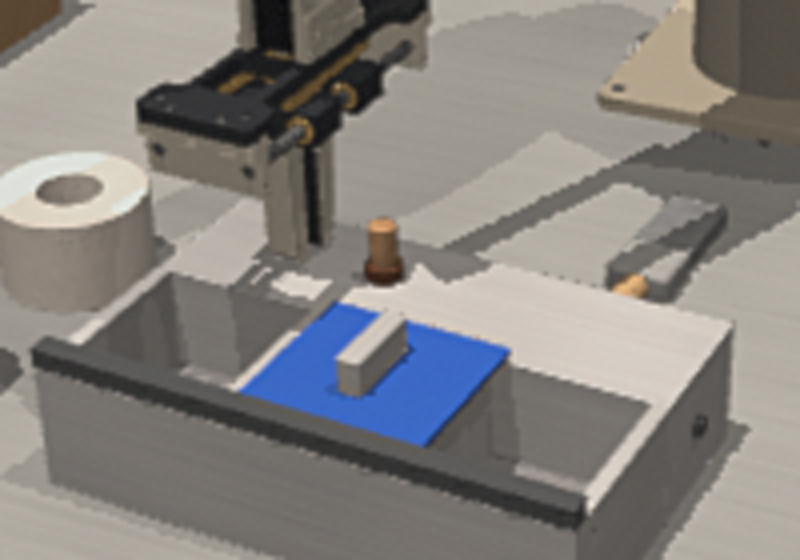

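The fingers, at (295,235) in the crop, stand just above the deck behind the upright stopper at (383,250). I'll push slowly along +y.

>>> move_arm(plan=[[0, 0, 0, 0.3, 0, 0, 14], [0, 0, 0, 0.3, 0, 0, 14], [0, 0, 0, 0.3, 0, 0, 14], [0, 0, 0, 0.2, 0, 0, 14], [0, 0, 0, 0.15, 0, 0, 14], [0, 0, 0, 0.15, 0, 0, 14], [0, 0, 0, 0.2, 0, 0, 14], [0, 0, 0, 0.2, 0, 0, 14], [0, 0, 0, 0.2, 0, 0, 14], [0, 0, 0, 0.2, 0, 0, 14]])

```text
t: 5.2
tool_pos: [0.4845, -0.082, 0.0909]
orientation: [2.282, 2.159, -0.0]
force: [0.1, -0.4, 0.6]
opening: 0.0139
gripper_force: 0.1
```

```bash
cat > st.py <<'E'
from h import *
go(-58,82,.0905,86.97)
c=cam("scene"); w=cloud(c); h=cv2.cvtColor(c["frame"],cv2.COLOR_RGB2HSV)
m=(h[...,1]>90)&(h[...,0]<25)&(w[...,2]>.07)&(w[...,2]<.125)
b=(w[...,:2]-O)@E2*1000
m&=(b[...,0]>-105)&(b[...,0]<0)&(abs(b[...,1])<160)
print("stopper",m.sum(),np.nanmedian(b[m],0),b[m].min(0),b[m].max(0),w[m][:,2].min(),w[m][:,2].max())
E
python3 st.py
```

```text
t 5.2 tcp [ 0.4845 -0.082   0.0909] box [-58.6 -32.7] yaw 86.84 tilt [-0. -0. -1.] F [ 0.1 -0.4  0.6]
turn z units -0.02 shift units [4.59 0.02 0.02]
stopper 115 [-51.98415363 -13.5496724 ] [-66.68307272 -31.28582928] [-46.19232008  -4.08139706] 0.07659582356579887 0.10986858800228885
```

>>> move_arm(plan=[[0, 0, 0, 0.24, 0, 0, 14], [0, 0, 0, 0.24, 0, 0, 14], [0, 0, 0, 0.24, 0, 0, 14], [0, 0, 0, 0.24, 0, 0, 14], [0, 0, 0, 0.24, 0, 0, 14], [0, 0, 0, 0.24, 0, 0, 14], [0, 0, 0, 0.24, 0, 0, 14], [0, 0, 0, 0.24, 0, 0, 14], [0, 0, 0, 0.24, 0, 0, 14], [0, 0, 0, 0.24, 0, 0, 14]])

```text
t: 6.25
tool_pos: [0.4878, -0.022, 0.0909]
orientation: [2.282, 2.159, 0.0]
force: [-0.4, 0.0, 0.5]
opening: 0.0142
gripper_force: 0.1
```

```bash
python3 st.py
```

```text
t 6.25 tcp [ 0.4878 -0.022   0.0909] box [-58.5  27.4] yaw 86.84 tilt [ 0. -0. -1.] F [-0.4  0.   0.5]
turn z units -0.02 shift units [2.18 0.02 0.02]
stopper 120 [-51.94858065  46.26893024] [-66.61433943  33.26328951] [-44.18629757  54.16727958] 0.07411798200864365 0.10996467837038226
```

>>> move_arm(plan=[[0, 0, 0, 0.25, 0, 0, 14], [0, 0, 0, 0.25, 0, 0, 14], [0, 0, 0, 0.25, 0, 0, 14], [0, 0, 0, 0.25, 0, 0, 14], [0, 0, 0, 0.25, 0, 0, 14], [0, 0, 0, 0.25, 0, 0, 14], [0, 0, 0, 0.25, 0, 0, 14], [0, 0, 0, 0.25, 0, 0, 14], [0, 0, 0, 0.15, 0, 0, 14], [0, 0, 0, 0.05, 0, 0, 14]])

```text
t: 7.3
tool_pos: [0.4908, 0.0329, 0.0909]
orientation: [-2.281, -2.16, 0.0]
force: [0.4, -0.9, 0.1]
opening: 0.0139
gripper_force: 0.1
```

>>> move_arm(plan=[[0, 0, 0, -0.2, 0, 0, 14], [0, 0, 0, -0.5, 0, 0, 14], [0, 0, 0, -0.5, 0, 0, 14], [0, 0, 0, -0.3, 0, -0.7, 14], [0, 0, 0, 0, 0, -1, 14], [0, 0, 0, 0, 0, -1, 14], [0, 0, 1, 0, 0, 0, 14], [0, 0, 1, 0, 0, 0, 14], [0, 0, 1, 0, 0, 0, 14], [0, 0, 1, 0, 0, 0, 14]])

```text
t: 8.3
tool_pos: [0.4887, -0.0065, 0.1585]
orientation: [2.685, 1.63, -0.0]
force: [0.9, 0.1, 0.1]
opening: 0.0137
gripper_force: 0.0
```

>>> move_arm(plan=[[0, 0, 1, 0, 0, 0, 14], [0, 0, 1, 0, 0, 0, 14], [0, 0, 1, 0, 0, 0, 14], [0, 0, 1, 0, 0, 0, 14], [0, 0, 1, 0, 0, 0, 14], [0, 0, 1, 0, 0, 0, 14], [0, 0, 1, 0, 0, 0, 14], [0, 0, 1, 0, 0, 0, 14], [0, 0, 1, 0, 0, 0, 14], [0, 0, 1, 0, 0, 0, 14]])

```text
t: 9.3
tool_pos: [0.4887, -0.0065, 0.1584]
orientation: [3.141, 0.069, -0.0]
force: [0.8, -0.6, 0.7]
opening: 0.014
gripper_force: 0.0
```

```bash
python3 st.py; python3 - <<'E'
from h import *
c=cam("top"); w=cloud(c); b=(w[...,:2]-O)@E2*1000
h=cv2.cvtColor(c["frame"],cv2.COLOR_RGB2HSV)
m=(h[...,1]>90)&(h[...,0]<25)&(w[...,2]>.07)&(w[...,2]<.125)&(b[...,0]>-105)&(b[...,0]<-5)&(abs(b[...,1])<160)
print(m.sum(),np.nanmedian(b[m],0))
v,u=np.nonzero(m)
if len(u): print(w2b(ray(c,u.mean(),v.mean(),.1)))
go(-90,100,.16,-3.03)
E
```

```text
t 9.3 tcp [ 0.4887 -0.0065  0.1584] box [-58.5  43. ] yaw 2.53 tilt [-0.e+00 -2.e-04 -1.e+00] F [ 0.8 -0.6  0.7]
turn z units -14.07 shift units [1.56 0.02 2.72]
stopper 122 [-51.40274853 101.06118712] [-63.9523039   89.73022769] [-44.04049933 110.26853369] 0.07597999441679208 0.11038167015535025
2 [-58.83530756 103.16774801]
[-57.82930012 103.91185913]
t 9.4 tcp [ 0.4887 -0.0063  0.1584] box [-58.5  43.2] yaw 2.67 tilt [-0.e+00 -2.e-04 -1.e+00] F [-0.9 -0.2  0.5]
turn z units 0.95 shift units [-1.26 -2.27 -0.06]
```

>>> move_arm(plan=[[0, 0, 0.95, 0, 0, 0, 14], [0, 0, 0, -0.5, -0.75, 0, 14], [0, 0, 0, -0.5, -0.75, 0, 14], [0, 0, 0, -0.46, -0.77, 0, 14], [0, 0, 0, 0, 0, 0.6, 14], [0, 0, 0, 0, 0, 0.6, 14], [0, 0, 0, 0, 0, 0.6, 14], [0, 0, 0, 0, 0, 0.6, 14], [0, 0, 0, 0, 0, 0.3, 14], [0, 0, 0, 0, 0, 0, 14]])

```text
t: 10.4
tool_pos: [0.4542, 0.0529, 0.0898]
orientation: [3.141, -0.076, -0.004]
force: [-0.2, 0.7, -0.7]
opening: 0.014
gripper_force: 0.0
```

```bash
sed -i 's/go(-58,82,.0905,86.97)/go(-12,100,.0905,-3.03)/' st.py; python3 st.py
```

```text
t 10.4 tcp [0.4542 0.0529 0.0898] box [-96.  100.5] yaw -2.79 tilt [-2.3e-03 -1.0e-04 -1.0e+00] F [-0.2  0.7 -0.7]
turn z units 0.04 shift units [ 3.36  0.02 -0.03]
stopper 130 [-51.85898089 100.5617584 ] [-102.91563993   88.84888039] [-44.38595554 110.29339697] 0.07621111085515467 0.11032386260633999
```

>>> move_arm(plan=[[0, 0, 0, 0.3, 0, 0, 14], [0, 0, 0, 0.2, 0, 0, 14], [0, 0, 0, 0.15, 0, 0, 14], [0, 0, 0, 0.15, 0, 0, 14], [0, 0, 0, 0.2, 0, 0, 14], [0, 0, 0, 0.25, 0, 0, 14], [0, 0, 0, 0.25, 0, 0, 14], [0, 0, 0, 0.25, 0, 0, 14], [0, 0, 0, 0.25, 0, 0, 14], [0, 0, 0, 0.25, 0, 0, 14]])

```text
t: 11.45
tool_pos: [0.5119, 0.0506, 0.0909]
orientation: [-3.141, 0.078, 0.0]
force: [0.5, -0.7, 0.3]
opening: 0.0141
gripper_force: 0.1
```

>>> move_arm(plan=[[0, 0, 0, 0.25, 0, 0, 14], [0, 0, 0, 0.25, 0, 0, 14], [0, 0, 0, 0.25, 0, 0, 14], [0, 0, 0, 0.25, 0, 0, 14], [0, 0, 0, 0.25, 0, 0, 14], [0, 0, 0, 0.25, 0, 0, 14], [0, 0, 0, 0, 0, 0, 14], [0, 0, 0, 0, 0, -0.5, 14], [0, 0, 0, 0, 0, -1, 14], [0, 0, 0, 0, 0, -1, 14]])

```text
t: 12.45
tool_pos: [0.5481, 0.0488, 0.1545]
orientation: [3.141, -0.078, -0.002]
force: [1.7, 0.7, 0.2]
opening: 0.0141
gripper_force: 0.0
```

```bash
python3 - <<'E'
from h import *
go(-2,100,.16,-3.03)
im=np.zeros((600,800,3),np.uint8)
c=cam("top"); im[:300,:420]=cv2.resize(c["frame"][135:235,240:380],None,fx=3,fy=3)
c=cam("scene"); im[:300,430:]=cv2.resize(c["frame"][195:300,150:340],(370,300)) if 0 else cv2.resize(c["frame"][190:300,190:326],(370,300))
cv2.imwrite("pics/s2.png",im[:300,:,::-1])
E
```

```text
t 12.45 tcp [0.5481 0.0488 0.1545] box [ -2.  101.3] yaw -2.86 tilt [-0.0011  0.     -1.    ] F [1.7 0.7 0.2]
turn z units 0.03 shift units [ 0.    0.05 -0.22]
```

View pics/s2.png

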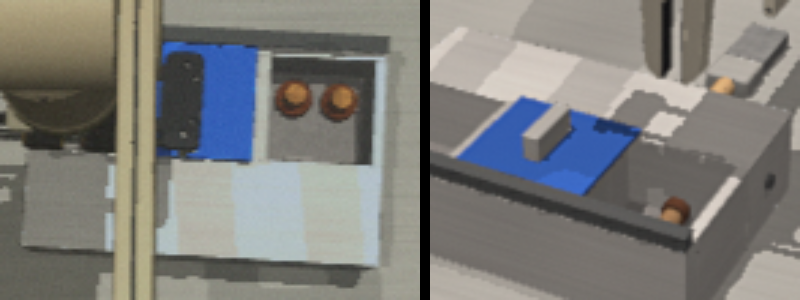

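The deck is clear. In the scene crop a stopper head shows inside the slim well at (675,212). I'll check its position while moving to the near side of the ridge.

```bash
python3 - <<'E'
from h import *
go(34,-38,.16,-3.03)
c=cam("scene"); w=cloud(c); b=(w[...,:2]-O)@E2*1000; h=cv2.cvtColor(c["frame"],cv2.COLOR_RGB2HSV)
m=(h[...,1]>90)&(h[...,0]<25)&(b[...,0]>-105)&(b[...,0]<95)&(b[...,1]>50)&(b[...,1]<150)&(w[...,2]<.12)
print(m.sum(),np.median(b[m],0),b[m].min(0),b[m].max(0),np.percentile(w[m][:,2],[0,10,50,90,100]))
E
```

```text
t 12.55 tcp [0.5514 0.0488 0.1587] box [  1.2 101.5] yaw -2.85 tilt [ 0.0075  0.     -1.    ] F [ 0.2  0.5 -0.3]
turn z units 0.03 shift units [ 1.31  5.58 -0.05]
75 [  6.4830946  104.37160287] [-3.29202152 92.27286038] [ 19.1706231  111.63175677] [0.02348236 0.02842353 0.03272638 0.03708363 0.03856454]
```

>>> move_arm(plan=[[0, 0, 0, 0.2, 0.8, 0, 0], [0, 0, 0, 0.2, 0.8, 0, 0], [0, 0, 0, 0.2, 0.8, 0, 0], [0, 0, 0, 0.2, 0.8, 0, 0], [0, 0, 0, 0.2, 0.8, 0, 0], [0, 0, 0, 0.2, 0.8, 0, 0], [0, 0, 0, 0.24, 0.8, 0, 0], [0, 0, 0, 0, 0, 0, 0], [0, 0, 0, 0, 0, 0, 0], [0, 0, 0, 0, 0, 0, 0]])

```text
t: 13.6
tool_pos: [0.5772, -0.092, 0.1528]
orientation: [-3.14, 0.078, 0.002]
force: [0.3, 0.3, 0.5]
opening: 0.0005
gripper_force: 0.0
```

```bash
python3 - <<'E'
from h import *
go(34,-38,.1,-3.03)
im=np.zeros((300,800,3),np.uint8)
c=cam("top"); im[:,:420]=cv2.resize(c["frame"][135:235,240:380],None,fx=3,fy=3)
c=cam("scene"); im[:,430:]=cv2.resize(c["frame"][190:300,190:326],(370,300))
cv2.imwrite("pics/s3.png",im[:,:,::-1])
E
```

```text
t 13.6 tcp [ 0.5772 -0.092   0.1528] box [ 34.5 -37.7] yaw -2.84 tilt [-1.1e-03  6.0e-04 -1.0e+00] F [0.3 0.3 0.5]
turn z units 0.03 shift units [-0.02  0.01  2.11]
```

View pics/s3.png

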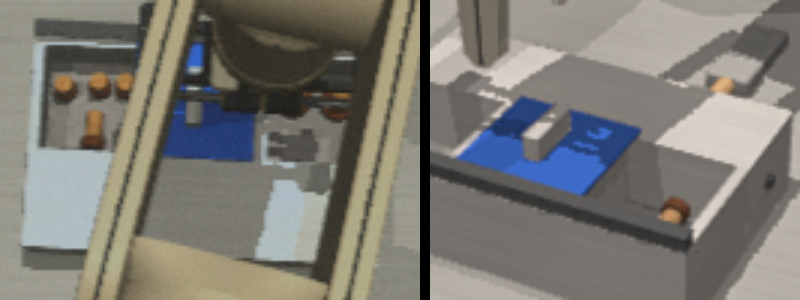

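The stopper lies on its side on the well mat, at (92,130) in the top crop: box (6,104), well below the deck. Next I'll lower beside the ridge and push the cover home.

>>> move_arm(plan=[[0, 0, 0, 0, 0, 0.5, 0], [0, 0, 0, 0, 0, 0.5, 0], [0, 0, 0, 0, 0, 0.5, 0], [0, 0, 0, 0, 0, 0.4, 0], [0, 0, 0, 0, 0, 0.15, 0], [0, 0, 0, 0, -0.3, 0, 0], [0, 0, 0, 0, -0.3, 0, 0], [0, 0, 0, 0, -0.3, 0, 0], [0, 0, 0, 0, -0.3, 0, 0], [0, 0, 0, 0, -0.3, 0, 0]])

```text
t: 14.7
tool_pos: [0.5802, -0.0549, 0.1029]
orientation: [3.14, -0.078, 0.002]
force: [0.3, -1.9, 1.3]
opening: 0.0003
gripper_force: 0.9
```

>>> move_arm(plan=[[0, 0, 0, 0, -0.3, 0, 0], [0, 0, 0, 0, -0.3, 0, 0], [0, 0, 0, 0, -0.3, 0, 0], [0, 0, 0, 0, -0.3, 0, 0], [0, 0, 0, 0, -0.3, 0, 0], [0, 0, 0, 0, -0.3, 0, 0], [0, 0, 0, 0, -0.3, 0, 0], [0, 0, 0, 0, -0.2, 0, 0], [0, 0, 0, 0, 0, 0, 0], [0, 0, 0, 0, 0, 0, 0]])

```text
t: 15.7
tool_pos: [0.5821, 0.0024, 0.1018]
orientation: [-3.14, 0.078, 0.001]
force: [-0.6, -0.6, 0.1]
opening: 0.0005
gripper_force: 0.0
```

```bash
python3 - <<'E'
from h import *
go(34,75.5,.1,-3.03)
c=cam("scene"); w=cloud(c); b=(w[...,:2]-O)@E2*1000; h=cv2.cvtColor(c["frame"],cv2.COLOR_RGB2HSV)
m=(h[...,0]>105)&(h[...,0]<130)&(h[...,1]>150)&(abs(w[...,2]-.083)<.01)
print(m.sum(),np.percentile(b[m][:,1],[0,1,99,100]))
E
```

```text
t 15.7 tcp [0.5821 0.0024 0.1018] box [34.4 56.8] yaw -2.84 tilt [-9.e-04  4.e-04 -1.e+00] F [-0.6 -0.6  0.1]
turn z units 0.03 shift units [-0.01 -0.75  0.07]
987 [ 28.49773566  30.21621994 132.63965955 133.62683844]
```

>>> move_arm(plan=[[0, 0, 0, 0, -0.2, 0, 0], [0, 0, 0, 0, -0.2, 0, 0], [0, 0, 0, 0, -0.15, 0, 0], [0, 0, 0, 0, -0.1, 0, 0], [0, 0, 0, 0, -0.08, 0, 0], [0, 0, 0, 0, -0.05, 0, 0], [0, 0, 0, 0, 0, 0, 0], [0, 0, 0, 0, 0, 0, 0], [0, 0, 0, 0, 0, 0, 0], [0, 0, 0, 0, 0, 0, 0]])

```text
t: 16.75
tool_pos: [0.5836, 0.0215, 0.1023]
orientation: [-3.14, 0.078, -0.001]
force: [0.2, -0.3, 0.7]
opening: 0.0001
gripper_force: 0.0
```

```bash
cat > cv.py <<'E'
from h import *
go(34,75.5,.1,-3.03)
c=cam("scene"); w=cloud(c); b=(w[...,:2]-O)@E2*1000; h=cv2.cvtColor(c["frame"],cv2.COLOR_RGB2HSV)
m=(h[...,0]>105)&(h[...,0]<130)&(h[...,1]>150)&(abs(w[...,2]-.083)<.01)
print(m.sum(),np.percentile(b[m][:,1],[0,1,99,100]))
E
python3 cv.py
```

```text
t 16.75 tcp [0.5836 0.0215 0.1023] box [34.9 76. ] yaw -2.86 tilt [ 4.e-04  2.e-04 -1.e+00] F [ 0.2 -0.3  0.7]
turn z units 0.03 shift units [-0.03  0.02  0.09]
1005 [ 45.55863939  47.78665421 151.17303688 152.21160445]
```

>>> move_arm(plan=[[0, 0, 0, 0, -0.04, 0, 0], [0, 0, 0, 0, -0.04, 0, 0], [0, 0, 0, 0, -0.04, 0, 0], [0, 0, 0, 0, 0, 0, 0], [0, 0, 0, 0, 0, 0, 0], [0, 0, 0, 0, 0, 0, 0], [0, 0, 0, 0, 0, 0, 0], [0, 0, 0, 0, 0, 0, 0], [0, 0, 0, 0, 0, 0, 0], [0, 0, 0, 0, 0, 0, 0]])

```text
t: 17.8
tool_pos: [0.5837, 0.0238, 0.1022]
orientation: [3.139, -0.079, 0.0]
force: [0.2, -5.2, 1.1]
opening: 0.0004
gripper_force: 2.6
```

```bash
python3 cv.py
```

```text
t 17.8 tcp [0.5837 0.0238 0.1022] box [34.8 78.2] yaw -2.87 tilt [ 1.0e-04 -1.2e-03 -1.0e+00] F [ 0.2 -5.2  1.1]
turn z units 0.03 shift units [-0.03  0.11  0.09]
1007 [ 47.75669413  50.12984384 152.25575175 154.8767879 ]
```

The force has risen to 5.2 N, so the cover is at its stop. I'll back off, lift and check.

>>> move_arm(plan=[[0, 0, 0, 0, 0.3, 0, 0], [0, 0, 0, 0, 0.5, 0, 0], [0, 0, 0, 0, 0, -1, 0], [0, 0, 0, 0, 0, -1, 0], [0, 0, 0, 0, 0, -1, 0], [0, 0, 0, 0, 0, -1, 0], [0, 0, 0, -0.5, 0, -1, 0], [0, 0, 0, -0.5, 0, 0, 0], [0, 0, 0, 0, 0, 0, 0], [0, 0, 0, 0, 0, 0, 0]])

```text
t: 18.85
tool_pos: [0.5575, 0.0054, 0.2267]
orientation: [-3.14, 0.079, 0.001]
force: [0.6, 0.1, -0.4]
opening: 0.0006
gripper_force: 0.0
```

```bash
python3 cv.py; python3 -c "
from h import *
save(cam('scene'),'s4.png')"
```

```text
t 18.85 tcp [0.5575 0.0054 0.2267] box [ 9.6 58.5] yaw -2.88 tilt [-3.e-04  2.e-04 -1.e+00] F [ 0.6  0.1 -0.4]
turn z units 0.03 shift units [ 0.97 -0.68  5.07]
1196 [ 46.96121006  49.37752368 152.8245312  153.98932621]
```

View pics/s4.png

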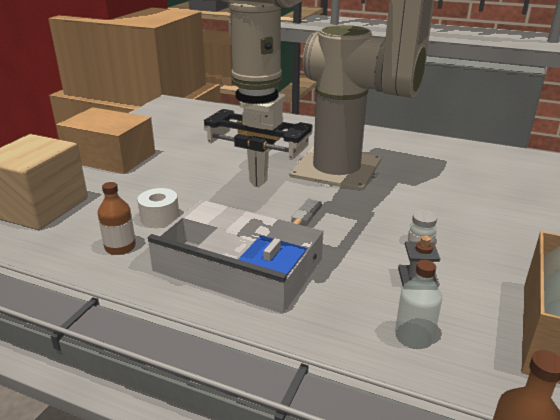

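The cover is centred over the slim well at about (275,253). The stand's stopper at (426,243), the bottles, the jar and the roll are where they were, and the arm touches nothing.

```bash
python3 -c "
from plant import *
print(close_job())"
```

```text
the job is handed in; nothing more can be done
None
```

I pushed the slim stopper along the deck into the slim (+y) well, slid the blue cover to its stop over that well, left everything else where it stood, and handed the job in at about 19 s; no verdict came back.

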